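Sort balancer housings by tag and fit the drum to the good one

TASK

Sort the two black balancer housings by their inspection tags: the green-tagged one goes into the green nest and the red-tagged one into the red nest, each lying flat with its hanger lug in the slot. Once the good housing is in its nest, mount the drum on its spindle, hub boss up, fully home on the shoulder. Set the parts down, do not drop them, and leave the oil bottle, cover and spanner where they are.

Things in the scene. Friction and masses are not known exactly. Their poses are not given: they have to be found in the camera images.
- housing_green: Passed half housing of a tool balancer: black, round cup 110 mm across, 24 mm high, wall 5 mm, with a green tag (26 x 31 mm) on top of its flat hanger lug. Lug: along -x to 108 mm from the centre, 36 mm wide, 10 mm high. Cable outlet: along +x to 67 mm, 30 mm wide, 20 mm high. About 0.45 kg; lift it by its spindle. Origin: centre of the underside; z up.
- housing_red: Rejected half housing of a tool balancer: black, round cup 110 mm across, 24 mm high, wall 5 mm, with a red tag (26 x 31 mm) on top of its flat hanger lug. Lug: along -x to 108 mm from the centre, 36 mm wide, 10 mm high. Cable outlet: along +x to 67 mm, 30 mm wide, 20 mm high. About 0.45 kg; lift it by its spindle. Origin: centre of the underside; z up.
- housing_green_spindle (a point): Top of the green-tagged housing's upright steel spindle, on its axis, 82 mm above the underside. Spindle 16 mm thick, straight up to 73 mm, tapering to 9 mm at the top; grip it 35 to 73 mm up. Round its foot a steel shoulder 36 mm across, its top 12 mm above the underside.
- housing_red_spindle (a point): Top of the red-tagged housing's upright steel spindle, on its axis, 82 mm above the underside. Spindle 16 mm thick, straight up to 73 mm, tapering to 9 mm at the top; grip it 35 to 73 mm up. Round its foot a steel shoulder 36 mm across, its top 12 mm above the underside.
- housing_green_lug (a point): Point on top of the green-tagged housing's lug, 80 mm from its centre along its -x, 10 mm above its underside.
- housing_red_lug (a point): Point on top of the red-tagged housing's lug, 80 mm from its centre along its -x, 10 mm above its underside.
- drum: Rope drum (empty spool): two aluminium flanges 90 mm across (z 0 to 4 and 26 to 30 mm), blue core 74 mm across between, above them an aluminium hub boss 32 mm across, z 30 to 62 mm. 20 mm bore right through. Starts standing, boss up. About 0.25 kg; lift it by the boss. Home, its underside rests on the shoulder, spindle 8 mm proud. Origin: centre of the underside; z along the bore.
- nest_green: Nest fixed to the bench: green plate 178 x 150 x 12 mm with black locators, 40 mm high with their sloping lead-ins, that hold one housing with 3 mm play, and at its -x side a 44 mm slot for the lug. A seated housing lies flat on the plate, centre over the nest's origin, axes along the nest's. Origin: at bench level under the seated housing's centre; z up.
- nest_red: Nest fixed to the bench: red plate 178 x 150 x 12 mm with black locators, 40 mm high with their sloping lead-ins, that hold one housing with 3 mm play, and at its -x side a 44 mm slot for the lug. A seated housing lies flat on the plate, centre over the nest's origin, axes along the nest's. Origin: at bench level under the seated housing's centre; z up.
- nest_green_seat (a point): Centre of the green nest's seat, on top of its plate, 12 mm above the bench.
- nest_red_seat (a point): Centre of the red nest's seat, on top of its plate, 12 mm above the bench.
- nest_green_slot (a point): Middle of the green nest's lug slot, on top of its plate, 80 mm from the seat's centre along the nest's -x.
- nest_red_slot (a point): Middle of the red nest's lug slot, on top of its plate, 80 mm from the seat's centre along the nest's -x.
- oil_bottle: Yellow oil bottle with a red cap, 64 mm across, 160 mm high, standing; not part of the job. Origin: centre of the underside.
- cover: Black domed cover without a tag, 110 mm across, 36 mm high; not part of the job. Origin: centre of the underside.
- spanner: Steel spanner 190 mm long lying on the bench beyond the nests; not part of the job. Origin near its middle, on its underside, length along x.
Not all that is in view belongs to the job. Leave any white look-alike of the housing_green alone. There is more than one size of the nest_red; the one meant has the size given above.

How it is judged:
By the outcome, as a careful person would: the job done as asked, in the order asked, and still so for the second after the job is handed in, with the robot touching nothing.
It also fails if it takes over 67 s, if anything falls off the work surface, if the arm or the gripper's body presses on something with over 40 N, if the wrist force passes 120 N, or if a joint passes its speed limit or range.

ROBOT

A 6-joint arm with a two-finger parallel gripper is mounted at the origin on the work surface. World frame = base frame: x ahead of the robot, y to its left, z up, the work surface at z = 0. Lengths are in m, angles in rad, forces in N, time in s.
With the tool pointing down it reaches from about 0.225 to 0.875 m from the base axis. Payload 3.4 kg.
Tool frame: the origin (TCP) lies on the centre line of the jaws, within the pads' length; the fingertips stand 17 mm ahead of it and the grasp point (between the pads) lies 2 mm behind it (nose_length is the distance from the TCP to the fingertips, in m); z points along the fingers, y is the line along which they close (so a half turn about z gives the same grasp; the last joint's range is limited). The gripper opens to 85 mm and grips with 20 to 120 N. Pads are 22 mm wide; open, the fingers measure 114 mm over their backs; the gripper's body (76 mm by 85 mm) begins 54 mm behind the grasp point. The pads swing forward as they close: fully open they stand 13 mm farther back than shut.
Start: joints at [1.166, 0.276, 1.505, -0, 1.361, -0.121], TCP at [0.161, 0.552, 0.227] pointing down, gripper open.
Joint ranges: [-2.89, 2.89], [-0.75, 2.08], [0.22, 2.7], [-1.18, 4.32], [0.11, 2.71], [-2.7, 2.7]. Speed limits (rad/s): [2.57, 2.57, 3.14, 3.14, 3.14, 3.14].

INTERFACE

Orientations are given as a unit quaternion [w, x, y, z].
In Python, from rig import get_state, get_image, sign_off, find_in, place_of, nose_length gives the robot as it stands.
- The arm moves only by the tool apply_moves, never from a script. Its argument "deltas" is one flat list of numbers, 5 for each row, row after row: the finger opening in mm, from 0 to 85.4, then the shift along the tool's x, y, z in mm, then the turn about the tool's z in degrees. A call has 1 to 12 rows; each row is the pose to reach, as a shift and turn from the pose commanded when the call began, along the tool's axes at that moment; what a row does not reach only later rows make up. A row lasts 1/12 s, in which the tool goes at most 41.7 mm and 7.16 degrees, less where a joint would pass 70% of its speed; a pose out of reach is approached as far as the arm can. A call with a gripper value outside its range is refused whole. The fingers move at their own pace and stop on an object; "squeeze" is the grip in N (left out, the last holds). Time passes only in rows, so rows that repeat a pose let the fingers close. It gives the time, the measured TCP pose, the force, the opening and the grip force at its end, in the units of the state.
- get_state(): the state, without advancing time (a new reading comes with each control period).
- get_image(name): name is "scene" or "top" or "wrist"; returns a dict with "frame" (384x512x3 uint8, red, green, blue), "K" (3x3 intrinsics, pixels), "position" and "orientation" of the camera in the world. Camera axes: x right, y down, z forward; pixel columns grow to the right and rows downward; lengths in m; the calibration is good to about 2 mm. A picture is of the moment at which its call begins. There is no depth.
- sign_off(): hands the job in; it is judged then, once.
Trained networks look in a picture, given as the dict that the camera call returned (one of the last four; its "shot" number tells which), for a name from the list of things; names that differ only in an ending like _2 or _b are one class to them, and where a whole thing is asked for, a point or a joint stands for the part that bears it (a point fixed in the world has none). Each returns a list of dicts, best first, with "score" (0 to 1); they miss things now and then, are a little off and sometimes report something else, mostly with a low value. They report only what shows in the picture. A call takes as long as a camera call. They do not tell look-alikes from the thing itself.
- find_in(query, picture): "point" ([column, row] in pixels, amid what is visible of it).
- place_of(query, picture): "point" ([column, row] in pixels: a listed point, or the origin of a listed thing).
The state is a dict: "clock": time; "qpos": joint angles; "qd": joint speeds; "effort": joint torques, N m; "position": TCP position; "ee_rot": TCP orientation; "contact_force": force on the tool from outside, world axes, zero at the start; "moment": the same for the moment, N m; "width": finger opening in m; "gripper_force": force on a finger pad.
Only numpy, scipy, OpenCV 4.12 (cv2) and the standard library are available. Lean on these libraries where they do the work, as an engineer would, in place of code of your own. Each camera call takes 0.05 s, during which the arm holds its last target. There are 200 camera calls.

## Working session

There is one attempt and no reset: what is moved stays moved. The work goes in short steps, Python scripts to look and compute and a tool call to move; the robot and the scene stay as the last step left them, time stands still between calls to the robot, and variables do not carry over. Pictures are saved under pics/ and viewed, at most 10 in all, crops included, and the job is handed in when it is done.

Besides the shell and the picture viewer there is one more tool, called after "Emit:" by a JSON object that holds its "name" and its "arguments". apply_moves: Moves the arm, as the interface text tells. Its arguments: {"type":"object","properties":{"deltas":{"type":"array"},"squeeze":{"type":"number"}},"required":["deltas"]}

```bash
mkdir -p pics; ls; cat > h.py <<'E'
import numpy as np, cv2
from scipy.spatial.transform import Rotation as R
from rig import *
def rot(q): return R.from_quat([q[1],q[2],q[3],q[0]]).as_matrix()
def ray(im,p,z):
    K=np.array(im["K"]);d=rot(im["orientation"])@np.linalg.solve(K,[p[0],p[1],1]);o=np.array(im["position"])
    return (o+d*(z-o[2])/d[2])
def save(im,n): cv2.imwrite("pics/"+n,cv2.cvtColor(im["frame"],cv2.COLOR_RGB2BGR))
def proj(im,P):
    c=rot(im["orientation"]).T@(np.array(P)-im["position"]);u=np.array(im["K"])@c;return u[:2]/u[2]
Z=dict(housing_green_spindle=.082,housing_red_spindle=.082,housing_green_lug=.01,housing_red_lug=.01,nest_green_seat=.012,nest_red_seat=.012,nest_green_slot=.012,nest_red_slot=.012,drum=0.,oil_bottle=0.,cover=0.,spanner=0.)
E
python3 - <<'E'
from h import *
a=get_image("top");b=get_image("scene")
save(a,"a.png");save(b,"b.png")
for n,im in(("top",a),("scene",b)):
  print(n,np.round(im["position"],3))
  for q in Z:
    for r in place_of(q,im)[:4]:
      if r["score"]>.2: print(q,round(r["score"],2),np.round(r["point"]),np.round(ray(im,r["point"],Z[q])[:2],3))
s=get_state();print(s["position"],s["ee_rot"],s["clock"],nose_length)
cv2.imwrite("pics/ab.png",np.vstack([cv2.resize(cv2.imread("pics/a.png"),None,fx=1,fy=1)]))
E
```

```text
pics
top [ 0.223 -0.182  1.616]
housing_green_spindle 0.91 [433. 215.] [ 0.449 -0.74 ]
housing_green_spindle 0.75 [361. 236.] [ 0.383 -0.508]
housing_green_spindle 0.65 [301. 244.] [ 0.357 -0.316]
housing_red_spindle 0.69 [207. 219.] [ 0.435 -0.014]
housing_red_spindle 0.24 [164. 187.] [0.541 0.128]
housing_green_lug 0.9 [408. 227.] [ 0.417 -0.68 ]
housing_green_lug 0.71 [296. 269.] [ 0.279 -0.303]
housing_green_lug 0.71 [355. 264.] [ 0.297 -0.498]
housing_red_lug 0.81 [222. 238.] [ 0.381 -0.059]
nest_green_seat 0.69 [258. 163.] [ 0.64  -0.178]
nest_red_seat 0.76 [117. 290.] [0.213 0.283]
nest_red_seat 0.73 [157. 166.] [0.631 0.169]
nest_red_seat 0.41 [320. 173.] [ 0.605 -0.389]
nest_green_slot 0.61 [301. 244.] [ 0.363 -0.32 ]
nest_green_slot 0.57 [253. 183.] [ 0.569 -0.163]
nest_red_slot 0.7 [160. 188.] [0.554 0.156]
nest_red_slot 0.57 [117. 306.] [0.16  0.283]
drum 0.91 [113. 243.] [0.368 0.31 ]
drum 0.39 [156. 170.] [0.617 0.172]
oil_bottle 0.79 [ 81. 163.] [0.644 0.434]
cover 0.84 [323. 175.] [ 0.601 -0.402]
spanner 0.63 [211. 124.] [ 0.785 -0.013]
scene [1.545 0.583 1.188]
housi
[... 545 characters left out ...]
. 229.] [ 0.644 -0.178]
nest_green_seat 0.6 [254. 184.] [ 0.367 -0.303]
nest_red_seat 0.78 [388. 214.] [0.199 0.276]
nest_red_seat 0.58 [315. 268.] [0.634 0.173]
nest_red_seat 0.24 [252. 172.] [ 0.299 -0.365]
nest_green_slot 0.93 [250. 224.] [ 0.589 -0.158]
nest_red_slot 0.89 [316. 253.] [0.567 0.142]
nest_red_slot 0.66 [393. 211.] [0.165 0.289]
drum 0.6 [373. 247.] [0.396 0.302]
oil_bottle 0.83 [378. 306.] [0.64 0.43]
oil_bottle 0.41 [253. 224.] [ 0.574 -0.157]
oil_bottle 0.23 [300. 206.] [ 0.365 -0.056]
cover 0.56 [204. 204.] [ 0.603 -0.403]
spanner 0.8 [252. 272.] [ 0.782 -0.007]
[0.16100584 0.55202188 0.22711959] [-1.31144591e-05  1.41409845e-01  9.89951138e-01  2.59415088e-05] 1.3 0.017
```

View pics/a.png

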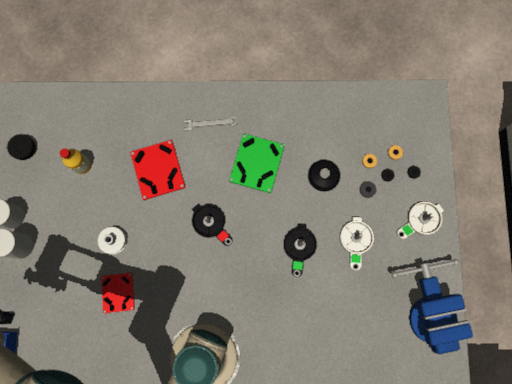

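View pics/b.png

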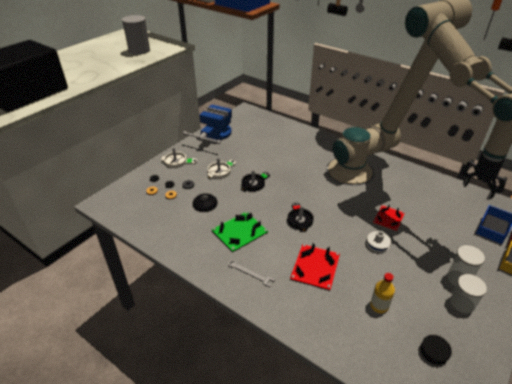

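Top view: candidates for the green housing are the black one (300,244, green tag at 297,268) and white look-alikes (357,236) and (425,218). I choose the black one. The red housing is at (208,220); the cover at (323,175) has no tag. For the red nest, the large one is (157,168) and the small one (117,290), so I choose the large one. The green nest is at (258,163) and the drum at (112,240).

```bash
cat >> h.py <<'E'
def yaw(s=None):
    m=rot((s or get_state())["ee_rot"]);return np.degrees(np.arctan2(m[1,0],m[0,0]))
def delta(P,yw=None,s=None):
    s=s or get_state();d=rot(s["ee_rot"]).T@(np.array(P)-s["position"])*1000
    t=0 if yw is None else (yaw(s)-yw+180)%360-180
    return np.round(d,1),round(t,1)
E
python3 - <<'E'
from h import *
a=cv2.imread("pics/a.png")
c=np.hstack([cv2.resize(a[205:285,265:345],(380,380),interpolation=3),cv2.resize(a[185:265,170:250],(380,380),interpolation=3)])
cv2.imwrite("pics/c.png",c)
print(delta([.40,-.03,.30],90),yaw())
E
```

```text
(array([-392.4, -491.8,  -72.9]), np.float64(73.7)) 163.7411277880811
```

View pics/c.png

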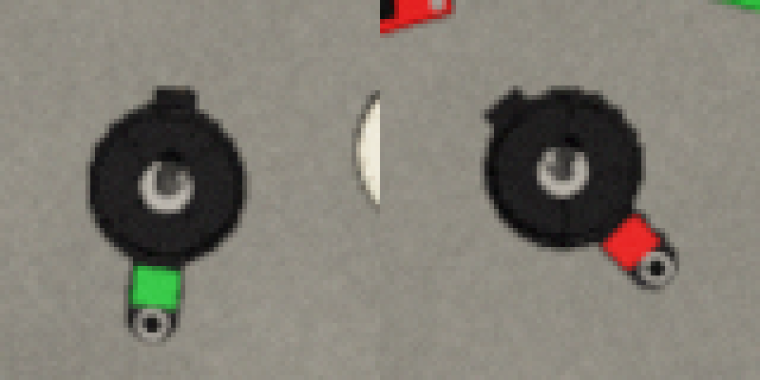

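Left crop: the black housing with a green tag (orig. ≈300,244). Right crop: the black housing with a red tag (≈208,220). Both choices are confirmed, so I move now.

Emit:
{"name": "apply_moves", "arguments": {"deltas": [80,-25,-31,-5,7,80,-50,-62,-10,14,80,-75,-93,-15,21,80,-100,-124,-20,28,80,-125,-155,-25,35,80,-150,-186,-30,42,80,-175,-217,-35,49,80,-200,-248,-40,56,80,-225,-279,-45,63,80,-250,-310,-50,70,80,-275,-341,-55,74,80,-300,-372,-60,74]}}

```text
clock: 2.3
position: [0.345, 0.1091, 0.2877]
ee_rot: [0.0, 0.709, 0.705, 0.001]
contact_force: [0.7, -0.3, 0.4]
width: 0.0798
gripper_force: 0.0
```

```bash
cat > look.py <<'E'
import sys
from h import *
# usage: look.py cam picname dz query...   (dz raises z of the queried points)
cam,n,dz=sys.argv[1:4];im=get_image(cam)
if n!="-": save(im,n)
for q in sys.argv[4:]:
    for r in place_of(q,im)[:3]:
      if r["score"]>.25: print(q,round(r["score"],2),np.round(r["point"]),np.round(ray(im,r["point"],Z[q]+float(dz))[:2],4))
s=get_state();print(np.round(s["position"],4),round(yaw(s),2),round(s["clock"],2),np.round(np.degrees(s["qpos"]),0),np.round(im["position"],3))
E
python3 look.py wrist w1.png 0 housing_red_spindle housing_red_lug nest_green_seat nest_green_slot nest_red_seat nest_red_slot drum
```

```text
housing_red_lug 0.65 [280. 255.] [ 0.3841 -0.0608]
nest_green_seat 0.66 [438. 313.] [ 0.6543 -0.1726]
nest_green_slot 0.83 [394. 299.] [ 0.5758 -0.1448]
nest_red_seat 0.85 [469. 100.] [0.6317 0.1734]
nest_red_seat 0.72 [436. 308.] [ 0.649  -0.1625]
nest_red_seat 0.69 [148.   8.] [0.2158 0.2837]
nest_red_slot 0.6 [103.  16.] [0.1598 0.2754]
nest_red_slot 0.58 [414. 118.] [0.5626 0.1496]
nest_red_slot 0.32 [470. 100.] [0.633  0.1729]
[0.3441 0.1122 0.2869] 89.91 2.7 [  7.  -5. 102.   0.  83.   7.] [0.345 0.19  0.434]
```

View pics/w1.png

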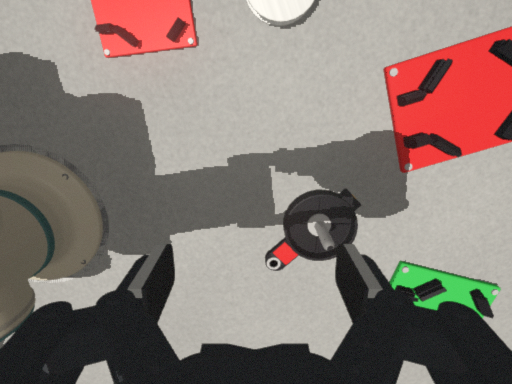

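The red housing is at (320,225), the red nest at the right edge and the green nest at the lower right. I continue to the green housing.

Emit:
{"name": "apply_moves", "arguments": {"deltas": [80,-40,2,3,1,80,-80,4,6,2,80,-120,6,9,4,80,-160,8,12,6,80,-200,10,15,8,80,-240,12,18,9,80,-280,14,21,9,80,-320,16,24,9,80,-360,18,27,9,80,-395,20,30,9,80,-425,20,30,9,80,-440,20,30,9]}}

```text
clock: 3.7
position: [0.364, -0.3313, 0.2563]
ee_rot: [0.0, 0.761, 0.648, -0.0]
contact_force: [0.4, 0.1, -0.6]
width: 0.08
gripper_force: 0.0
```

```bash
python3 look.py wrist w2.png 0 housing_green_spindle housing_green_lug nest_green_seat nest_green_slot
```

```text
housing_green_spindle 0.74 [252. 155.] [ 0.363  -0.3183]
housing_green_spindle 0.74 [293. 295.] [ 0.3845 -0.5021]
housing_green_lug 0.64 [190. 148.] [ 0.2812 -0.3106]
housing_green_lug 0.64 [308. 348.] [ 0.3985 -0.6674]
housing_green_lug 0.62 [234. 268.] [ 0.305  -0.4969]
[ 0.3633 -0.3269  0.257 ] 80.87 3.95 [-50.   7.  93.   0.  80. -41.] [ 0.377 -0.251  0.403]
```

View pics/w2.png

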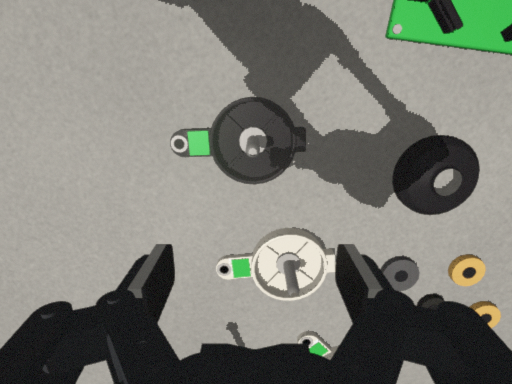

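The black green-tagged housing is at (252,140), with the white look-alike below at (290,265). I descend to just above the spindle and take a closer look.

Emit:
{"name": "apply_moves", "arguments": {"deltas": [80,4,0,30,0,80,9,-1,60,0,80,9,-1,90,0,80,9,-1,110,0,80,9,-1,117,0,80,9,-1,117,0]}}

```text
clock: 4.45
position: [0.3628, -0.3175, 0.1389]
ee_rot: [-0.002, 0.761, 0.648, 0.0]
contact_force: [-0.0, -0.1, 0.3]
width: 0.0799
gripper_force: 0.0
```

```bash
python3 look.py wrist - 0 housing_green_spindle housing_green_lug;python3 look.py top - 0 nest_green_seat nest_green_slot nest_red_slot nest_red_seat housing_green_lug; python3 look.py scene - 0 nest_green_seat nest_green_slot nest_red_slot nest_red_seat
```

```text
housing_green_spindle 0.63 [258. 204.] [ 0.3651 -0.3154]
housing_green_lug 0.86 [228. 337.] [ 0.3028 -0.4975]
housing_green_lug 0.63 [169. 180.] [ 0.2817 -0.3059]
[ 0.3644 -0.3205  0.1417] 80.79 4.6 [-50.  12. 105.   0.  63. -40.] [ 0.376 -0.238  0.286]
nest_green_seat 0.86 [256. 165.] [ 0.6332 -0.1705]
nest_green_slot 0.65 [251. 181.] [ 0.5754 -0.1558]
nest_red_slot 0.98 [161. 188.] [0.5528 0.151 ]
nest_red_slot 0.72 [117. 304.] [0.1657 0.2818]
nest_red_slot 0.5 [220. 237.] [ 0.3869 -0.0512]
nest_red_seat 0.66 [117. 288.] [0.2201 0.2843]
nest_red_seat 0.54 [112. 243.] [0.3663 0.3072]
housing_green_lug 0.66 [352. 262.] [ 0.3012 -0.488 ]
housing_green_lug 0.64 [113. 242.] [0.3712 0.3051]
housing_green_lug 0.63 [297. 267.] [ 0.287  -0.3081]
[ 0.3636 -0.3205  0.1408] 80.73 4.9 [-50.  12. 105.   0.  63. -40.] [ 0.223 -0.182  1.616]
nest_green_seat 0.86 [237. 232.] [ 0.6615 -0.1704]
nest_green_seat 0.35 [253. 224.] [ 0.5841 -0.1476]
nest_green_slot 0.57 [252. 222.] [ 0.578  -0.1563]
nest_red_slot 0.96 [394. 212.] [0.17   0.2946]
nest_red_slot 0.8 [317. 253.] [0.5641 0.1438]
nest_red_seat 0.77 [389. 219.] [0.2228 0.2939]
[ 0.3633 -0.3202  0.1401] 80.73 5.15 [-50.  12. 105.   0.  63. -40.] [1.545 0.583 1.188]
```

Emit:
{"name": "apply_moves", "arguments": {"deltas": [80,4,1,30,0,80,4,1,60,0,80,4,1,80,0,80,4,1,84,0,30,4,1,84,0,0,4,1,84,0,0,4,1,84,0,0,4,1,84,0,0,4,1,84,0,0,4,1,84,0], "squeeze": 80}}

```text
clock: 5.98
position: [0.3649, -0.3168, 0.0574]
ee_rot: [0.001, 0.762, 0.648, -0.0]
contact_force: [-2.2, -0.1, 5.4]
width: 0.0124
gripper_force: 78.2
```

```bash
python3 - <<'E'
from h import *
im=get_image("wrist");save(im,"w3.png");s=get_state();p=s["position"]
print(proj(im,p),s["width"],s["contact_force"],s["gripper_force"],yaw(s))
f=cv2.imread("pics/w3.png");cv2.imwrite("pics/w3c.png",cv2.resize(f[120:384,120:400],None,fx=2,fy=2))
E
```

```text
[255.37788576 245.96405434] 0.012593033834391509 [-1.85453808  0.79202598  7.11487121] 78.15794771260698 80.76806854446548
```

View pics/w3c.png

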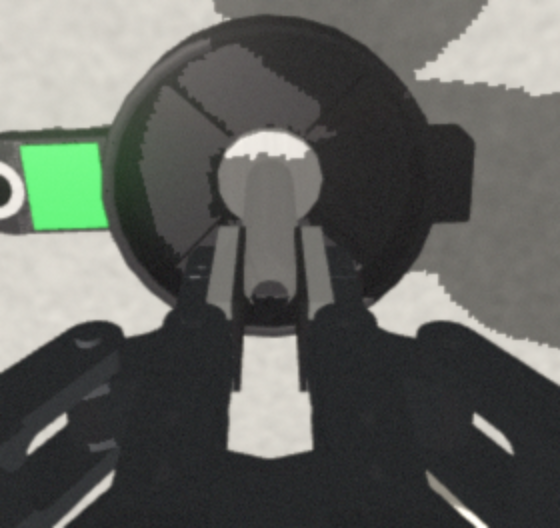

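The pads hold the spindle squarely: it sits between them at crop (270,250), with the lug pointing left. I lift and move toward the green nest.

Emit:
{"name": "apply_moves", "arguments": {"deltas": [0,0,0,-8,0,0,0,0,-25,0,0,0,0,-50,0,0,8,15,-75,0,0,20,40,-100,0,0,33,68,-125,0,0,46,96,-143,0,0,58,120,-143,0,0,67,138,-143,0,0,71,145,-143,0,0,71,145,-143,0]}}

```text
clock: 6.95
position: [0.5204, -0.2683, 0.1981]
ee_rot: [-0.001, 0.761, 0.649, 0.0]
contact_force: [-0.1, -0.2, -6.8]
width: 0.0121
gripper_force: 78.7
```

```bash
python3 look.py wrist w4.png 0.14 housing_green_lug housing_green_spindle;  python3 look.py wrist - 0 nest_green_seat nest_green_slot
python3 -c "
from h import *;s=get_state();print(s['contact_force'],s['width'],s['moment'])"
```

```text
housing_green_lug 0.89 [139. 214.] [ 0.4404 -0.2576]
housing_green_lug 0.73 [128. 348.] [ 0.3996 -0.37  ]
housing_green_spindle 0.75 [256. 270.] [ 0.5206 -0.2675]
housing_green_spindle 0.41 [374.  57.] [ 0.5783 -0.1844]
[ 0.5175 -0.2695  0.1982] 80.72 7.1 [-34.  18.  88.  -0.  75. -25.] [ 0.533 -0.188  0.345]
nest_green_seat 0.92 [378.  55.] [ 0.6572 -0.1779]
nest_green_slot 0.71 [296.  42.] [ 0.5767 -0.1527]
nest_green_slot 0.62 [254. 268.] [ 0.4944 -0.4023]
[ 0.5181 -0.27    0.1989] 80.67 7.25 [-34.  18.  88.  -0.  75. -25.] [ 0.531 -0.19   0.345]
[-0.26308255 -1.20333862 -6.74232308] 0.012169566289073208 [0.05587408 0.01344733 0.00889326]
```

View pics/w4.png

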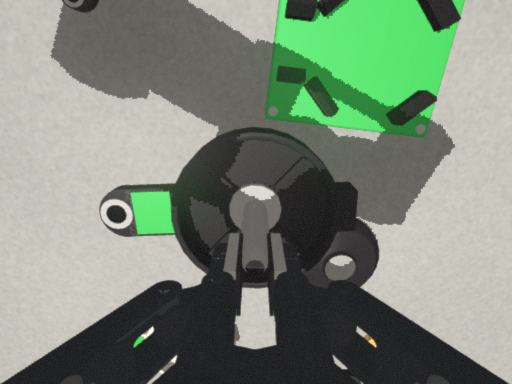

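The housing is held level, with its lug at (139,214). The green nest is at the upper right and cut off by the frame, so I move to see it whole.

Emit:
{"name": "apply_moves", "arguments": {"deltas": [0,1,20,-20,0,0,2,50,-40,0,0,3,80,-60,0,0,4,105,-75,0,0,5,118,-81,0,0,5,123,-81,0,0,5,123,-81,0]}}

```text
clock: 7.83
position: [0.6418, -0.285, 0.2793]
ee_rot: [-0.0, 0.762, 0.648, -0.0]
contact_force: [-0.5, 0.9, -5.6]
width: 0.0124
gripper_force: 78.9
```

```bash
python3 look.py wrist w5.png 0 nest_green_seat nest_green_slot; python3 look.py wrist - 0.22 housing_green_lug housing_green_spindle; python3 - <<'E'
from h import *
im=get_image("wrist");h=cv2.cvtColor(im["frame"],cv2.COLOR_RGB2HSV)
m=cv2.inRange(h,(45,80,40),(80,255,255));m[190:]=0
c=max(cv2.findContours(cv2.morphologyEx(m,cv2.MORPH_CLOSE,np.ones((25,25))),0,1)[0],key=cv2.contourArea)
W=np.array([ray(im,p,.012)[:2] for p in c[:,0]])*1000
print(cv2.minAreaRect(W.astype(np.float32)),c[:,0].min(0),c[:,0].max(0))
E
```

```text
nest_green_seat 0.69 [255.  64.] [ 0.6593 -0.1765]
nest_green_slot 0.84 [188.  54.] [ 0.5788 -0.151 ]
[ 0.6396 -0.2843  0.2788] 80.69 7.98 [-30.  26.  63.  -0.  91. -20.] [ 0.655 -0.205  0.426]
housing_green_lug 0.97 [136. 219.] [ 0.556  -0.2764]
housing_green_lug 0.96 [ 78. 307.] [ 0.4906 -0.3418]
housing_green_lug 0.61 [160. 380.] [ 0.5341 -0.4253]
housing_green_spindle 0.82 [253. 269.] [ 0.6387 -0.2831]
[ 0.6404 -0.2844  0.2797] 80.7 8.13 [-30.  26.  63.  -0.  91. -20.] [ 0.653 -0.204  0.425]
((643.2242431640625, -174.74636840820312), (164.32095336914062, 176.61181640625), 74.25779724121094) [173   0] [322 136]
```

View pics/w5.png

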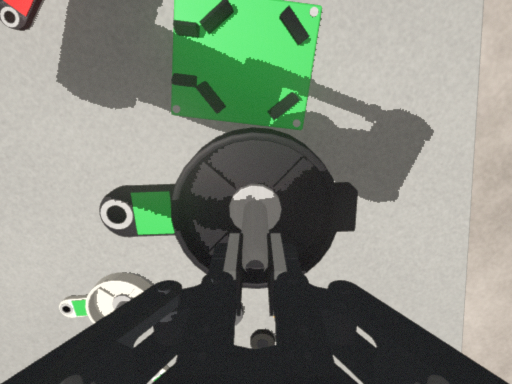

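The whole nest is nearly in view: seat ≈(255,62), slot ≈(188,54), corner screws at (176,108), (296,124) and (314,11). The lug line is about 1.8° off the tool's y axis. I refine the nest yaw from the screws and the green edges.

```bash
python3 - <<'E'
from h import *
im=get_image("wrist");f=im["frame"];h=cv2.cvtColor(f,cv2.COLOR_RGB2HSV)
g=cv2.inRange(h,(45,80,40),(80,255,255));S=[]
for u,v in((176,108),(296,124),(314,11)):
    w=np.zeros(g.shape,bool);w[max(v-6,0):v+7,u-6:u+7]=1
    yy,xx=np.where(w&(h[...,1]<70)&(h[...,2]>90)); p=(np.median(xx),np.median(yy));S.append(ray(im,p,.012)[:2]);print(p,S[-1],len(xx))
S=np.array(S);d=S[1]-S[0];e=S[2]-S[1]
print(np.linalg.norm(d),np.degrees(np.arctan2(d[1],d[0])),np.linalg.norm(e),np.degrees(np.arctan2(e[1],e[0]))-90,(S[0]+S[2])/2)
# held lug edges: green tag
t=np.zeros_like(g);t[170:260,120:190]=g[170:260,120:190]
for off in(0,1):
    P=[(x,np.where(t[:,x])[0][[0,-1][off]]) for x in range(140,168)]
    print(np.degrees(np.arctan(-np.polyfit(*np.array(P).T,1)[0])))
E
```

```text
(np.float64(175.0), np.float64(109.0)) [ 0.54511698 -0.21320873] 82
(np.float64(297.0), np.float64(124.0)) [ 0.70185253 -0.25858725] 57
(np.float64(315.0), np.float64(12.0)) [ 0.73892487 -0.13018115] 69
0.16317242678395572 -16.146940112345064 0.13365060877858612 -16.104046833027496 [ 0.64202093 -0.17169494]
3.0391228218405697
2.3037603246001472
```

Emit:
{"name": "apply_moves", "arguments": {"deltas": [0,15,0,10,2,0,40,0,30,4,0,65,0,55,6,0,88,0,80,8,0,102,0,102,9.1,0,108,0,116,9.1,0,108,0,120,9.1,0,108,0,120,9.1]}}

```text
clock: 8.9
position: [0.6581, -0.1775, 0.1588]
ee_rot: [-0.001, 0.811, 0.586, -0.001]
contact_force: [-1.1, -0.8, -5.6]
width: 0.0122
gripper_force: 78.9
```

```bash
python3 - <<'E'
from h import *
im=get_image("wrist");save(im,"w6.png");s=get_state();print(s["position"],yaw(s),delta([.657,-.1775,.08],71.6))
for q,z in(("housing_green_lug",.113),("nest_green_slot",.012),("nest_green_seat",.012)):
  for r in place_of(q,im)[:2]: print(q,r["score"],r["point"],ray(im,r["point"],z))
E
```

```text
[ 0.65908702 -0.17851203  0.16035825] 71.64869929072005 (array([ 0.4, -2.3, 80.4]), np.float64(0.0))
housing_green_lug 0.92 [139.0, 213.5] [ 0.58217186 -0.15304428  0.113     ]
nest_green_slot 0.69 [169.5, 177.2] [ 0.57489268 -0.15429745  0.012     ]
```

View pics/w6.png

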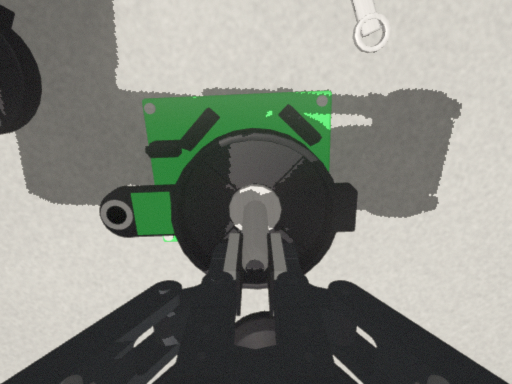

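The housing sits over the nest with its lug at (139,213) over the slot line. I lower it gently.

Emit:
{"name": "apply_moves", "arguments": {"deltas": [0,0,-1,15,0,0,0,-1,35,0,0,0,-1,52,0,0,0,-1,62,0,0,0,-1,70,0,0,0,-1,77,0,0,0,-1,83,0,0,0,-1,87,0,0,0,-1,87,0]}}

```text
clock: 9.85
position: [0.6577, -0.1776, 0.0734]
ee_rot: [-0.0, 0.811, 0.585, -0.0]
contact_force: [-2.7, 1.2, -3.8]
width: 0.0124
gripper_force: 79.1
```

Emit:
{"name": "apply_moves", "arguments": {"deltas": [0,0,0,2,0,0,0,0,4,0,0,0,0,4.5,0,0,0,0,4.5,0]}}

```text
clock: 10.18
position: [0.6575, -0.1779, 0.0695]
ee_rot: [-0.0, 0.811, 0.585, -0.001]
contact_force: [-5.3, -0.3, 1.1]
width: 0.0126
gripper_force: 79.8
```

Emit:
{"name": "apply_moves", "arguments": {"deltas": [40,0,0,1,0,40,0,0,1,0,40,0,0,1,0,40,0,0,-20,0,40,0,0,-50,0,40,0,0,-90,0,60,-30,0,-120,0,80,-50,0,-150,0,80,-50,0,-150,0]}}

```text
clock: 10.93
position: [0.6457, -0.2306, 0.2273]
ee_rot: [0.008, 0.812, 0.584, 0.003]
contact_force: [1.6, -0.8, 0.9]
width: 0.0748
gripper_force: 0.0
```

```bash
python3 look.py wrist w7.png 0.012 housing_green_lug housing_green_spindle
```

```text
housing_green_lug 0.78 [102. 381.] [ 0.3175 -0.4854]
housing_green_lug 0.64 [171. 116.] [ 0.5755 -0.1547]
housing_green_spindle 0.8 [248. 120.] [ 0.6588 -0.1786]
[ 0.6429 -0.2251  0.219 ] 71.61 11.08 [-25.  25.  73.   0.  82.  -7.] [ 0.669 -0.152  0.373]
```

View pics/w7.png

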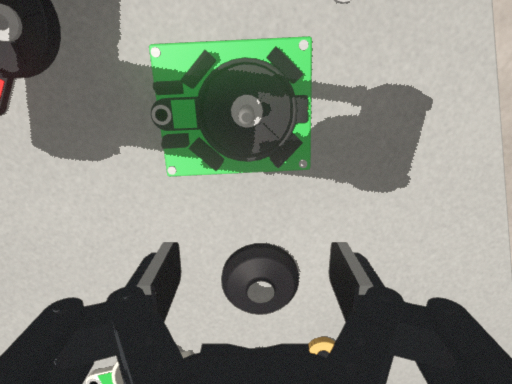

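The green housing is seated flat in the nest between the locators, with its lug in the slot (cup at 248,110, lug at 171,113). Next is the red housing.

Emit:
{"name": "apply_moves", "arguments": {"deltas": [80,11,-22,0,-7,80,27,-54,5,-14,80,44,-87,5,-21,80,61,-120,5,-28,80,78,-153,5,-35,80,95,-186,5,-42,80,112,-219,10,-49,80,126,-247,25,-56,80,134,-263,45,-63.4,80,136,-266,65,-63.4,80,136,-266,79,-63.4,80,136,-266,79,-63.4]}}

```text
clock: 12.08
position: [0.429, -0.0103, 0.136]
ee_rot: [-0.004, 0.382, 0.924, -0.001]
contact_force: [-0.1, 0.8, 0.2]
width: 0.0799
gripper_force: 0.0
```

```bash
python3 look.py wrist - 0 housing_red_spindle housing_red_lug;python3 look.py wrist - 0 housing_red_spindle housing_red_lug
```

```text
housing_red_spindle 0.69 [271. 221.] [ 0.4439 -0.0085]
housing_red_lug 0.63 [184. 190.] [ 0.3879 -0.0643]
[ 0.433  -0.0118  0.1394] 135.07 12.23 [-11.   8. 110.   0.  62. -56.] [0.373 0.047 0.283]
housing_red_spindle 0.78 [265. 215.] [ 0.443  -0.0109]
housing_red_spindle 0.49 [262. 182.] [0.4238 0.0056]
housing_red_spindle 0.35 [182. 184.] [ 0.3851 -0.036 ]
housing_red_lug 0.71 [181. 182.] [ 0.386  -0.0635]
[ 0.4337 -0.0123  0.1402] 135.03 12.38 [-11.   8. 110.   0.  62. -56.] [0.376 0.046 0.286]
```

Emit:
{"name": "apply_moves", "arguments": {"deltas": [80,-3,5,20,0,80,-5,8,45,0,80,-5,8,70,0,80,-5,8,82,0,40,-5,8,83,0,0,-5,8,83,0,0,-5,8,83,0,0,-5,8,83,0,0,-5,8,83,0,0,-5,8,83,0,0,-5,8,83,0], "squeeze": 80}}

```text
clock: 13.3
position: [0.4431, -0.0101, 0.058]
ee_rot: [0.001, 0.382, 0.924, 0.0]
contact_force: [-1.1, 1.0, 5.5]
width: 0.0121
gripper_force: 78.2
```

```bash
python3 look.py wrist - 0 housing_red_spindle housing_red_lug
```

```text
housing_red_spindle 0.9 [256. 271.] [ 0.4431 -0.0092]
housing_red_lug 0.61 [136. 209.] [ 0.3842 -0.0661]
[ 0.4431 -0.0101  0.058 ] 135.03 13.45 [-10.  14. 116.   0.  49. -55.] [0.385 0.048 0.204]
```

Emit:
{"name": "apply_moves", "arguments": {"deltas": [0,0,0,-8,0,0,0,0,-25,0,0,0,0,-50,0,0,-5,12,-80,3,0,-18,40,-110,7,0,-33,72,-140,11,0,-48,105,-170,15,0,-63,138,-200,20,0,-78,170,-225,25,0,-90,197,-242,28,0,-97,212,-242,28,0,-97,213,-242,28]}}

```text
clock: 14.45
position: [0.6668, 0.0742, 0.2996]
ee_rot: [0.003, 0.594, 0.805, 0.003]
contact_force: [-0.4, -1.0, -6.1]
width: 0.0125
gripper_force: 78.8
```

```bash
cat > nest.py <<'E'
from h import *
im=get_image("wrist");save(im,"n.png");f=im["frame"];h=cv2.cvtColor(f,cv2.COLOR_RGB2HSV)
red=(((h[...,0]<8)|(h[...,0]>172))&(h[...,1]>120)&(h[...,2]>50)).astype(np.uint8)*255
red[170:]=0
c=max(cv2.findContours(red,0,2)[0],key=cv2.contourArea)
hull=cv2.convexHull(c);W=(np.array([ray(im,p,.012)[:2] for p in hull[:,0]])*1000).astype(np.float32)
r=cv2.minAreaRect(W);print("plate",r,c[:,0].min(0),c[:,0].max(0))
# screws: pale blobs inside hull
m=np.zeros(red.shape,np.uint8);cv2.fillConvexPoly(m,hull,255)
w=((m>0)&(h[...,1]<80)&(h[...,2]>90)).astype(np.uint8)
n,_,st,ce=cv2.connectedComponentsWithStats(w)
for i in range(1,n):
  if st[i,4]>15: print("screw",ce[i],st[i,4],ray(im,ce[i],.012)[:2])
s=get_state();dz=s["position"][2]-.058
for q,z in(("housing_red_lug",.01+dz),("housing_red_spindle",.082+dz),("nest_red_slot",.012),("nest_red_seat",.012)):
  for r in place_of(q,im)[:2]: print(q,round(r["score"],2),r["point"],ray(im,r["point"],z))
print(s["position"],yaw(s),s["clock"],s["contact_force"])
t=cv2.inRange(h,(0,120,50),(8,255,255))|cv2.inRange(h,(172,120,50),(180,255,255));b=np.zeros_like(t);b[175:260,120:185]=t[175:260,120:185]
for o in(0,-1):
  P=[(x,np.where(b[:,x])[0][o]) for x in range(140,168) if b[:,x].any()]
  if P:print("tag",np.degrees(np.arctan(-np.polyfit(*np.array(P).T,1)[0])))
E
python3 nest.py
```

```text
plate ((622.0277099609375, 169.44300842285156), (175.9739532470703, 148.30764770507812), 16.929119110107422) [172   6] [311 126]
screw [176.77464789  12.76056338] 71 [0.5248389  0.20938564]
screw [303.80645161  13.64516129] 62 [0.67815892 0.25589921]
screw [184. 120.] 45 [0.56331574 0.08270561]
screw [299.         120.33333333] 42 [0.71712368 0.1295159 ]
housing_red_lug 0.96 [138.5, 212.2] [0.59023753 0.04988218 0.25001138]
housing_red_spindle 0.77 [254.2, 270.4] [0.66641776 0.07371264 0.32201138]
nest_red_slot 0.57 [191.8, 67.9] [0.557941   0.15193539 0.012     ]
nest_red_seat 0.59 [250.1, 71.3] [0.63305492 0.17071608 0.012     ]
[0.66310411 0.07322335 0.29801138] 107.11909505154173 14.5 [-1.57829898 -0.50969863 -5.50273108]
tag -0.3920011324864185
tag -0.23520302820737077
```

Emit:
{"name": "apply_moves", "arguments": {"deltas": [0,15,0,15,0,0,40,1,40,0,0,65,2,68,0,0,85,3,95,0,0,98,3,118,0,0,103,3,132,0,0,103,3,138,0,0,103,3,138,0,0,103,3,138,0]}}

```text
clock: 15.45
position: [0.634, 0.1706, 0.1614]
ee_rot: [0.001, 0.595, 0.804, 0.0]
contact_force: [0.8, -0.7, -5.3]
width: 0.0124
gripper_force: 78.8
```

```bash
python3 - <<'E'
from h import *
im=get_image("wrist");s=get_state();print(s["position"],yaw(s),delta([.6355,.1728,.069],107.1))
for q,z in(("housing_red_lug",.113),("housing_red_spindle",.185),("nest_red_slot",.012),("nest_red_seat",.012)):
  for r in place_of(q,im)[:2]: print(q,r["score"],r["point"],ray(im,r["point"],z))
E
```

```text
[0.63467019 0.17065805 0.1621305 ] 106.98905176892447 (array([ 1.9,  1.2, 93.1]), np.float64(-0.1))
housing_red_lug 0.78 [135.8, 210.4] [0.55514388 0.1475357  0.113     ]
housing_red_spindle 0.89 [253.6, 269.9] [0.63315352 0.17118508 0.185     ]
housing_red_spindle 0.67 [136.2, 211.6] [0.57567487 0.18432998 0.185     ]
```

Emit:
{"name": "apply_moves", "arguments": {"deltas": [0,2,1.5,15,0,0,2,1.5,35,0,0,2,1.5,53,0,0,2,1.5,63,0,0,2,1.5,71,0,0,2,1.5,78,0,0,2,1.5,84,0,0,2,1.5,88,0,0,2,1.5,88,0]}}

```text
clock: 16.45
position: [0.6347, 0.1737, 0.0723]
ee_rot: [-0.0, 0.595, 0.804, 0.0]
contact_force: [-0.6, -0.4, -5.5]
width: 0.0123
gripper_force: 78.8
```

Emit:
{"name": "apply_moves", "arguments": {"deltas": [0,0,0,2,0,0,0,0,3,0,0,0,0,3.5,0,0,0,0,3.5,0]}}

```text
clock: 16.78
position: [0.6347, 0.1734, 0.0701]
ee_rot: [0.001, 0.594, 0.804, -0.0]
contact_force: [-3.4, -3.8, 1.5]
width: 0.0122
gripper_force: 79.6
```

Emit:
{"name": "apply_moves", "arguments": {"deltas": [40,0,0,0.5,0,40,0,0,0.5,0,40,0,0,0.5,0,40,0,0,-20,0,40,0,0,-50,0,40,0,0,-90,0,60,-30,-10,-120,0,80,-50,-20,-150,0,80,-50,-20,-150,0]}}

```text
clock: 17.53
position: [0.6341, 0.1172, 0.2272]
ee_rot: [0.006, 0.595, 0.803, 0.004]
contact_force: [0.2, -0.6, 1.0]
width: 0.075
gripper_force: 0.0
```

```bash
python3 look.py wrist - 0.012 housing_red_lug housing_red_spindle;python3 look.py wrist - 0 drum
```

```text
housing_red_lug 0.76 [196. 111.] [0.5573 0.1526]
housing_red_spindle 0.77 [269. 119.] [0.6327 0.1732]
[0.6304 0.1206 0.2194] 107.01 17.68 [  5.  22.  78.   0.  80. -12.] [0.608 0.195 0.373]
[0.6294 0.121  0.2175] 107.07 17.78 [  5.  22.  78.   0.  80. -12.] [0.606 0.198 0.366]
```

Emit:
{"name": "apply_moves", "arguments": {"deltas": [80,20,-18,0,0,80,50,-44,3,0,80,78,-69,5,0,80,106,-94,8,0,80,134,-119,11,0,80,162,-143,14,0,80,188,-166,16,0,80,206,-182,17,0,80,214,-190,17,0,80,214,-190,17,0]}}

```text
clock: 18.62
position: [0.3831, 0.2702, 0.2011]
ee_rot: [-0.001, 0.593, 0.805, -0.001]
contact_force: [0.6, -0.8, 0.1]
width: 0.08
gripper_force: 0.0
```

```bash
python3 look.py wrist d.png 0 drum; python3 - <<'E'
from h import *
im=get_image("wrist");p=place_of("drum",im)
P=[ray(im,r["point"],0) for r in p if r["score"]>.4];print(P,[r["score"] for r in p])
# model check: bright disc of the top flange (z=.030) and boss
g=cv2.cvtColor(im["frame"],cv2.COLOR_RGB2GRAY)
if P:
  ex=np.mean(P,0)[:2]; pts=[(30,45),(62,16)]
  for z,r in pts:
    best=None
    for dx in range(-16,17):
      for dy in range(-16,17):
        a=np.arange(0,360,6);c=ex+np.array([dx,dy])/1000
        def smp(rr): return np.array([g[tuple(np.clip(np.int32(np.round(proj(im,[c[0]+rr/1000*np.cos(t),c[1]+rr/1000*np.sin(t),z/1000])[::-1])),0,[383,511]))] for t in np.radians(a)],float)
        v=abs(smp(r-2.)-smp(r+2.)).mean()
        if best is None or v>best[0]: best=(v,c)
    print(z,best)
print(delta(np.r_[ex,.13]))
E
```

```text
drum 0.85 [258. 124.] [0.3733 0.3123]
[0.3865 0.2693 0.2017] 107.12 18.72 [ 26.   8. 101.  -0.  72.   9.] [0.359 0.348 0.347]
[array([0.3733427 , 0.31117034, 0.        ])] [0.95]
30 (np.float64(57.666666666666664), array([0.3763427 , 0.31017034]))
62 (np.float64(64.18333333333334), array([0.3823427 , 0.31217034]))
(array([44.6, -1.1, 71.9]), 0)
```

Emit:
{"name": "apply_moves", "arguments": {"deltas": [80,15,1,10,0,80,35,2,30,0,80,43,2,60,0,80,43,2,90,0,80,43,2,118,0,80,43,2,138,0,80,43,2,147,0,60,43,2,148,0,20,43,2,148,0,20,43,2,148,0,20,43,2,148,0,20,43,2,148,0], "squeeze": 60}}

```text
clock: 19.82
position: [0.3766, 0.3115, 0.056]
ee_rot: [0.001, 0.595, 0.804, 0.002]
contact_force: [-0.1, -0.5, 4.9]
width: 0.0264
gripper_force: 58.8
```

```bash
cat > fit.py <<'E'
from h import *
import sys
im=get_image("wrist");s=get_state();z0=float(sys.argv[1])
g=cv2.GaussianBlur(cv2.cvtColor(im["frame"],cv2.COLOR_RGB2GRAY),(3,3),0)
print("net",[(r["score"],ray(im,r["point"],z0)[:2]) for r in place_of("drum",im)[:2]],s["position"],s["width"],s["gripper_force"],s["contact_force"],s["moment"])
a=np.radians(np.arange(20 if len(sys.argv)<3 else 0,361,4)); yw=np.radians(yaw(s)); best=[]
a=yw+np.radians(np.arange(-100,101,4))   # camera-side half of the top flange rim
for dx in np.arange(-14,14.5,1):
  for dy in np.arange(-14,14.5,1):
    c=s["position"][:2]+np.array([dx,dy])/1000
    v=[]
    for rr in(43,47):
      uv=np.array([proj(im,[c[0]+rr/1000*np.cos(t),c[1]+rr/1000*np.sin(t),z0+.03]) for t in a]);uv=np.int32(np.round(uv)).clip(0,[511,383]);v.append(g[uv[:,1],uv[:,0]].astype(float))
    best.append((abs(v[0]-v[1]).mean(),dx,dy))
best.sort(reverse=True);print("offset of drum from TCP, mm (world)",best[:4])
E
python3 fit.py 0
```

```text
net [(0.96, array([0.37642298, 0.31100393]))] [0.37659959 0.31143738 0.05602059] 0.02613064829491029 58.73988339328207 [-0.53994329 -1.49363795  3.84917552] [-0.16360038 -0.03464817 -0.05887465]
offset of drum from TCP, mm (world) [(np.float64(55.94117647058823), np.float64(0.0), np.float64(-2.0)), (np.float64(55.35294117647059), np.float64(1.0), np.float64(-3.0)), (np.float64(54.21568627450981), np.float64(1.0), np.float64(-2.0)), (np.float64(52.35294117647059), np.float64(0.0), np.float64(-1.0))]
```

Emit:
{"name": "apply_moves", "arguments": {"deltas": [20,0,0,-8,0,20,0,0,-30,0,20,0,0,-60,0,20,-15,3,-95,2,20,-40,9,-125,5,20,-70,16,-140,8,20,-105,24,-140,12,20,-140,32,-140,16,20,-175,40,-140,20,20,-210,48,-140,24,20,-245,56,-140,28,20,-280,64,-140,30]}}

```text
clock: 20.92
position: [0.5184, 0.0604, 0.1947]
ee_rot: [-0.0, 0.783, 0.622, 0.0]
contact_force: [0.3, 1.0, -1.8]
width: 0.0261
gripper_force: 59.4
```

```bash
python3 - <<'E'
from h import *
s=get_state();print(s["position"],yaw(s),s["contact_force"],s["width"],delta([.658,-.177,.195],77))
E
```

```text
[0.51835135 0.06038461 0.19469162] 76.87363216434557 [ 0.34426507  1.01336823 -1.84951511] 0.0260575190682361 (array([-199.5,  189.9,   -0.4]), np.float64(-0.1))
```

Emit:
{"name": "apply_moves", "arguments": {"deltas": [20,-15,14,0,0,20,-40,38,0,0,20,-65,62,0,0,20,-92,87,0,0,20,-119,113,0,0,20,-145,138,0,0,20,-168,160,0,0,20,-186,177,0,0,20,-196,187,0,0,20,-199.5,190,0,0,20,-199.5,190,0,0,20,-199.5,190,0,0]}}

```text
clock: 21.92
position: [0.6579, -0.1741, 0.194]
ee_rot: [-0.001, 0.782, 0.623, -0.0]
contact_force: [-0.4, 0.4, -2.5]
width: 0.0258
gripper_force: 59.5
```

```bash
python3 fit.py 0.139; python3 look.py scene - 0.012 housing_green_spindle; python3 -c "
from h import *;print(delta([.658,-.177,.2]))"
```

```text
net [(0.7, array([ 0.65558824, -0.17252463])), (0.42, array([ 0.61383966, -0.1360254 ]))] [ 0.65783898 -0.17370039  0.19413556] 0.025832865165663882 59.4691832276294 [-0.04606856  0.15827363 -3.12578161] [ 0.00473836 -0.03602031  0.00811776]
offset of drum from TCP, mm (world) [(np.float64(68.82352941176471), np.float64(-1.0), np.float64(-2.0)), (np.float64(68.50980392156863), np.float64(0.0), np.float64(-2.0)), (np.float64(66.6470588235294), np.float64(-1.0), np.float64(0.0)), (np.float64(66.62745098039215), np.float64(-1.0), np.float64(-1.0))]
housing_green_spindle 0.67 [177. 146.] [ 0.4392 -0.7166]
housing_green_spindle 0.66 [236. 218.] [ 0.6651 -0.1672]
housing_green_spindle 0.5 [219. 160.] [ 0.4077 -0.4775]
[ 0.6582 -0.1738  0.1945] 77.11 22.12 [-21.  26.  75.   0.  79.  -8.] [1.545 0.583 1.188]
(array([-3.2,  0.5, -5.5]), 0)
```

Emit:
{"name": "apply_moves", "arguments": {"deltas": [20,-3,0,10,0,20,-3,0,25,0,20,-3,0,36,0,20,-3,0,43,0,20,-3,0,49,0,20,-3,0,55,0,20,-3,0,60,0,20,-3,0,60,0]}}

```text
clock: 22.78
position: [0.6577, -0.1778, 0.1329]
ee_rot: [-0.001, 0.782, 0.623, -0.0]
contact_force: [0.3, -0.1, -3.0]
width: 0.026
gripper_force: 59.3
```

Emit:
{"name": "apply_moves", "arguments": {"deltas": [20,0,0,8,0,20,0,0,18,0,20,0,0,28,0,20,0,0,37,0,20,0,0,44,0,20,0,0,48,0,20,0,0,49,0,20,0,0,49,0]}}

```text
clock: 23.45
position: [0.6574, -0.1772, 0.0843]
ee_rot: [-0.001, 0.782, 0.623, -0.0]
contact_force: [-0.5, 3.6, -3.4]
width: 0.0257
gripper_force: 59.3
```

Emit:
{"name": "apply_moves", "arguments": {"deltas": [20,0,0,2,0,20,0,0,4,0,20,0,0,5,0,20,0,0,5,0]}}

```text
clock: 23.78
position: [0.6585, -0.1774, 0.0808]
ee_rot: [0.0, 0.782, 0.623, 0.001]
contact_force: [0.1, 5.6, -0.4]
width: 0.0263
gripper_force: 60.5
```

Emit:
{"name": "apply_moves", "arguments": {"deltas": [20,0,0,1,0,20,0,0,2,0,20,0,0,2,0]}}

```text
clock: 24.03
position: [0.6586, -0.1774, 0.0805]
ee_rot: [0.0, 0.782, 0.623, 0.001]
contact_force: [-1.7, 5.5, 6.3]
width: 0.0258
gripper_force: 62.9
```

Firm vertical contact at z ≈ 0.080, as expected for home. I release and retreat.

Emit:
{"name": "apply_moves", "arguments": {"deltas": [60,0,0,-1,0,60,0,0,-1,0,60,0,0,-1,0,60,0,0,-1,0,60,0,0,-20,0,60,0,0,-50,0,60,0,0,-90,0,60,-20,0,-130,0,60,-40,0,-150,0,60,-50,0,-160,0,60,-50,0,-160,0]}}

```text
clock: 24.95
position: [0.6476, -0.2301, 0.2409]
ee_rot: [0.003, 0.783, 0.622, 0.001]
contact_force: [-0.7, 0.1, -0.7]
width: 0.06
gripper_force: 0.0
```

```bash
python3 fit.py 0.024 | head -1; python3 look.py wrist - 0.012 housing_green_spindle housing_green_lug; python3 - <<'E'
from h import *
im=get_image("wrist");s=get_state();g=cv2.GaussianBlur(cv2.cvtColor(im["frame"],cv2.COLOR_RGB2GRAY),(3,3),0)
# fit the flange rim and the boss rim: x, y and height free
a=np.radians(np.arange(0,360,5))
for name,r,zs in(("flange top (54)",45,range(40,76,2)),("boss top (86)",16,range(74,106,2))):
  b=[]
  for z in zs:
    for x in range(646,673,2):
      for y in range(-192,-163,2):
        v=[]
        for rr in(r-2,r+2):
          P=np.c_[x+rr*np.cos(a),y+rr*np.sin(a),0*a+z]/1000
          c=(P-im["position"])@rot(im["orientation"]);u=c@np.array(im["K"]).T;u=np.int32(np.round(u[:,:2]/u[:,2:])).clip(0,[511,383]);v.append(g[u[:,1],u[:,0]].astype(float))
        b.append((round(abs((v[0]-v[1])).mean(),1),x,y,z))
  print(name,sorted(b,reverse=True)[:4])
print(s["position"],s["clock"])
E
```

```text
net [(0.74, array([ 0.65837962, -0.172954  ]))] [ 0.64682019 -0.22793304  0.23821227] 0.060089191310456154 0.0 [-0.02086431  0.41268908 -0.60325625] [0.0479984  0.02817066 0.06975534]
housing_green_spindle 0.63 [257. 123.] [ 0.659  -0.1776]
housing_green_lug 0.65 [183. 115.] [ 0.5764 -0.1578]
[ 0.646  -0.2254  0.2352] 77.08 25.2 [-25.  25.  70.   0.  85. -12.] [ 0.664 -0.148  0.383]
flange top (54) [(np.float64(90.1), 658, -176, 52), (np.float64(89.0), 658, -176, 54), (np.float64(88.0), 658, -176, 50), (np.float64(86.2), 658, -176, 56)]
boss top (86) [(np.float64(59.4), 672, -192, 102), (np.float64(57.8), 672, -192, 100), (np.float64(57.1), 672, -192, 104), (np.float64(54.8), 672, -192, 98)]
[ 0.64619931 -0.22543899  0.23555292] 25.25
```

```bash
python3 -c "
from rig import *
print(sign_off())"
```

```text
the job is handed in; nothing more can be done
None
```

The job is handed in at about 25 s of robot time: both housings are in their matching nests with their lugs in the slots, and the drum is home on the green housing's spindle. By camera and force readings, the drum's flange sits at the expected height; I checked the red nest by measured positions and contact force only, having used up my picture views.

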